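Fit a tongued bench pin and sound it with a plunger gauge

ROBOT

A 7-joint arm with a two-finger parallel gripper is mounted at the origin on the work surface. World frame = base frame: x ahead of the robot, y to its left, z up, the work surface at z = 0. Lengths are in m, angles in rad, forces in N, time in s.
With the tool pointing down it reaches from about 0.35 to 0.9 m from the base axis. Payload 8.1 kg.
Tool frame: the origin (TCP) lies at the very end of the fingers, on their centre line; the grasp point (between the pads) lies 19 mm behind it (robot.hold_point_z is the z of the grasp point in the tool frame, in m); z points along the fingers, y is the line along which they close (so a half turn about z gives the same grasp; the last joint's range is limited). The gripper opens to 85 mm and grips with 20 to 120 N. Pads are 22 mm wide; open, the fingers measure 114 mm over their backs; the gripper's body (76 mm by 85 mm) begins 54 mm behind the grasp point. The pads swing forward as they close: fully open they stand 13 mm farther back than shut.
Start: joints at [1.123, 0.434, 0.025, 1.573, -0.012, 1.134, -0.075], TCP at [0.211, -0.588, 0.231] pointing down, gripper open.
Joint ranges: [-2.62, 2.62], [-0.44, 2.09], [-1.27, 1.32], [0.08, 2.57], [-1.32, 4.46], [0.12, 2], [-2.74, 2.74]. Speed limits (rad/s): [2.22, 2.22, 3.01, 3.01, 3.14, 3.14, 3.14].

INTERFACE

Orientations are given as a unit quaternion [w, x, y, z].
In Python, from plant import robot gives the robot as it stands.
- The arm moves only by the tool send_rows, never from a script. Its argument "plan" is a list of rows, each an object of numbers: "jaw": the opening, from 0 (shut) to 1 (fully open); "dx", "dy", "dz": the shift along the world's x, y, z in units of 30 mm (1.0 is 30 mm); "roll": the turn about the world's z in units of 8 degrees (1.0 is 8 degrees). In form: [{"jaw": .., "dx": .., "dy": .., "dz": .., "roll": ..}, ...]. A call has 1 to 20 rows; each row is the pose to reach, as a shift and turn from the pose commanded when the call began; what a row does not reach only later rows make up. A row lasts 1/10 s, in which the tool goes at most 50 mm and 8.59 degrees, less where a joint would pass 70% of its speed; a pose out of reach is approached as far as the arm can. A call with a gripper value outside its range is refused whole. The fingers move at their own pace and stop on an object; "newtons" is the grip in N (left out, the last holds). Time passes only in rows, so rows that repeat a pose let the fingers close. It gives the time, the measured TCP pose, the force, the opening and the grip force at its end, in the units of the state.
- robot.sense(): the state, without advancing time (a new reading comes with each control period).
- robot.snapshot(name): name is "scene" or "top" or "wrist"; returns a dict with "pixels" (384x512x3 uint8, red, green, blue), "intrinsics" (3x3 intrinsics, pixels), "k1" (the pictures are not rectified: a ray, as slopes to the right and down, at radius r is drawn at 1 + k1 r^2 times it, then the intrinsics apply), "cam_to_world" (4x4, takes a point from camera to world coordinates). Camera axes: x right, y up, looking along -z (the intrinsics and any distortion apply to the point x, -y, -z); pixel columns grow to the right and rows downward; lengths in m; the calibration is good to about 2 mm. A picture is of the moment at which its call begins. There is no depth.
- robot.job_done(): hands the job in; it is judged then, once.
The state is a dict: "t": time; "qpos": joint angles; "joint_vel": joint speeds; "joint_torque": joint torques, N m; "eef_pos": TCP position; "orientation": TCP orientation; "ft_force": force on the tool from outside, world axes, zero at the start; "ft_torque": the same for the moment, N m; "gripper_width": finger opening in m; "grip_force": force on a finger pad.
Only numpy, scipy, OpenCV 4.12 (cv2) and the standard library are available. Lean on these libraries where they do the work, as an engineer would, in place of code of your own. Each camera call takes 0.05 s, during which the arm holds its last target. There are 200 camera calls.

TASK

Fit the tongued wooden bench pin into the metal holder: hold it well tilted with its free end up, enter the tongue under the lip of the groove, then lower it until it lies flat, fully home over the locking bar, and let go. Then take the plunger gauge from its stand, press its tip gently onto the pin's steel stud nearest the tongue and then onto the stud nearest the free end, and stand the gauge fully back in its stand. Leave the other things on the bench where they are.

Things in the scene. Friction and masses are not known exactly. Their poses are not given: they have to be found in the camera images.
- pin: loose wooden bench pin (small board), 0.10 to 0.17 kg, flat on the bench, tongue end towards the robot give or take 0.6 rad. Main part 140 long (own x -70 to +70 mm) x 50 wide (y) x 20 mm thick; origin in the middle of its underside, z up. Tongue at the -x end; the +x end is free, with a sawing notch 14 x 8 mm. Grip it across its 50 mm width near x = -5 mm, clear of the slot
- tongue_end (a point): middle of the end face of the pin's tongue (pin x -88, y 0, z 8 mm). The tongue is 50 mm wide, runs from pin x -70 to -88 and lies 3 to 13 mm above the pin's underside
- shoulder (a point): middle of the lower edge of the pin's shoulder, where the main part ends and the tongue begins (pin x -70, y 0, z 0)
- slot (a point): middle of the slot across the pin's underside that drops over the holder's locking bar (pin x +30, y 0, z 0): 16 mm wide (pin x 22 to 38), 8 mm deep
- stud_tongue (a point): centre of the 12 mm steel stud nearest the tongue, flush in the pin's top face (pin x -45, y 0, z 20 mm)
- stud_free (a point): centre of the 12 mm steel stud nearest the free end, flush in the pin's top face (pin x +45, y 0, z 20 mm)
- holder: fixed aluminium pin holder, 155 mm long; own x points out of the groove's mouth (away from the robot, give or take 0.35 rad), z up; origin on the bench under the middle of the seated pin. Bed 44 mm wide (y), top 20 mm high, x -66 to +55 mm. Groove at the -x end: floor 12 mm high, x -92 to -66; rear wall face x -92; cheeks 58 mm apart, 40 mm high, x -100 to -60
- lip (a point): middle of the front lower edge of the lip over the holder's groove (holder x -72, y 0, 34.5 mm high). The lip is 5.5 mm thick (top 40 mm high) and reaches back from here to the rear wall
- bar (a point): top of the round locking bar, 10 mm thick, lying across the holder's bed (holder x +30, y 0, 27 mm high); it stands 7 mm above the bed, so the pin cannot be slid in flat
- entry (a point): point on the holder (x -62, y 0, 21 mm high), axes as the holder: to enter, tilt the pin about 0.35 rad, free end up, and slide it along its own length until its shoulder edge is here; then lower it flat while that edge moves to holder x -70, z 20 mm
- home (a point): point on the holder (x 0, y 0, 20 mm high), axes as the holder: the origin and axes of the seated pin coincide with it, with 2 to 4 mm of play sideways and lengthwise
- stand: fixed dark wooden block 70 x 70 x 80 mm tall with a round upright hole, 17 mm wide, 72 mm deep, in the middle of its top; origin at the middle of its underside. The pin and the stand lie one on each side of the holder, either way round
- gauge: loose plunger gauge, 0.1 to 0.16 kg, standing upright in the stand with its collar resting on the stand's top. Origin at the middle of the collar's underside, z up along its axis. Collar 32 mm across, 6 mm thick; above it a round black handle 22 mm across from z 6 to 66 mm (grip it here); below it a stem 10 mm across to z -50 mm, then the plunger 6 mm across to z -62 mm
- gauge_tip (a point): rounded tip of the gauge's spring plunger (gauge z -62 mm when free). It gives up to 8 mm, at 0.8 N when first touched rising to 4 N
- spare: plain wooden block without tongue, 120 x 50 x 20 mm, a bystander; origin at the middle of its underside
- hammer: hammer lying on the bench, about 240 mm long, a bystander
- cup: white cup, 72 mm across, 85 mm tall, a bystander; origin under its centre
- jar: amber glass jar, 50 mm across, 60 mm tall, a bystander; origin under its centre
- bench_block: steel slab 80 x 80 x 22 mm, a bystander; origin at the middle of its underside
- brush: brush lying on the bench beyond the working area, about 170 mm long, a bystander
- file_stick: flat sanding stick 160 x 25 x 10 mm, a bystander; origin at the middle of its underside
Mind the look-alikes: they are no part of the job. Leave any blue or red look-alike of the stand alone. Leave any turquoise or yellow look-alike of the pin alone.

How it is judged:
On the way, in this order (a step that is already met when the one before it is completed fails the run):
1. the tilted pin's tongue is at least 6 mm under the lip, between the cheeks, with the pin tilted over 0.08 rad, free end up (x of tongue_end in the frame of holder between -0.1 and -0.078 m and y of tongue_end in the frame of holder between -0.012 and 0.012 m and z of tongue_end in the frame of holder between 0.008 and 0.034 m and angle between the z axis of pin and the z axis of holder, either way round between 0.08 and 0.8 rad and z of stud_free in the frame of holder above 0.044 m), for 0.1 s.
2. the pin lies flat and fully home, let go (x of pin in the frame of home between -0.006 and 0.006 m and y of pin in the frame of home between -0.007 and 0.007 m and z of pin in the frame of home between -0.003 and 0.003 m and angle between the z axis of pin and the z axis of holder, either way round below 0.04 rad and angle between the x axis of pin and the x axis of holder, either way round below 0.15 rad and x of tongue_end in the frame of holder below -0.078 m and contact force between the fingers and pin below 0.1 N), for 0.2 s.
3. the gauge's tip presses on the stud nearest the tongue (within 6 mm of its centre, over 0.3 N) (distance between gauge_tip and stud_tongue below 0.006 m and contact force between gauge and pin above 0.3 N and x of pin in the frame of home between -0.006 and 0.006 m and y of pin in the frame of home between -0.007 and 0.007 m and z of pin in the frame of home between -0.003 and 0.003 m and angle between the z axis of pin and the z axis of holder, either way round below 0.04 rad and angle between the x axis of pin and the x axis of holder, either way round below 0.15 rad and x of tongue_end in the frame of holder below -0.078 m), for 0.1 s.
4. the gauge's tip presses on the stud nearest the free end (within 6 mm of its centre, over 0.3 N) (distance between gauge_tip and stud_free below 0.006 m and contact force between gauge and pin above 0.3 N and x of pin in the frame of home between -0.006 and 0.006 m and y of pin in the frame of home between -0.007 and 0.007 m and z of pin in the frame of home between -0.003 and 0.003 m and angle between the z axis of pin and the z axis of holder, either way round below 0.04 rad and angle between the x axis of pin and the x axis of holder, either way round below 0.15 rad and x of tongue_end in the frame of holder below -0.078 m), for 0.1 s.
At the end, for the whole second after the job is handed in: Pin home in the holder: within 6 mm lengthwise, 7 mm sideways, 3 mm in height, level to 0.04 rad, turned under 0.15 rad, tongue 6 mm or more under the lip. Gauge upright (0.06 rad) in its stand, collar within 3 mm of its top, centred to 6 mm. Both at rest (x of pin in the frame of home between -0.006 and 0.006 m and y of pin in the frame of home between -0.007 and 0.007 m and z of pin in the frame of home between -0.003 and 0.003 m and angle between the z axis of pin and the z axis of holder, either way round below 0.04 rad and angle between the x axis of pin and the x axis of holder, either way round below 0.15 rad and x of tongue_end in the frame of holder below -0.078 m and horizontal distance between gauge and stand below 0.006 m and z of gauge in the frame of stand between 0.077 and 0.083 m and angle between gauge's own z axis and vertical below 0.06 rad and linear speed of each of gauge, pin below 0.02 m/s); the robot touches nothing.
It fails at once if the gauge is pressed hard on the pin (over 25 N) (contact force between gauge and pin above 25 N).
It fails at once if a bystander (spare block, hammer, cup, jar, steel slab, brush, sanding stick) is moved more than 30 mm (distance of any of spare, hammer, cup, jar, bench_block, brush, file_stick from where it was at the start of the episode above 0.03 m).
It also fails if it takes over 72 s, if anything falls off the work surface, if the arm or the gripper's body presses on something with over 40 N, if the wrist force passes 120 N, or if a joint passes its speed limit or range.

## Working session

There is one attempt and no reset: what is moved stays moved. The work goes in short steps, Python scripts to look and compute and a tool call to move; the robot and the scene stay as the last step left them, time stands still between calls to the robot, and variables do not carry over. Pictures are saved under pics/ and viewed, at most 10 in all, crops included, and the job is handed in when it is done.

Besides the shell and the picture viewer there is one more tool, called after "Request:" as a command line: name --argument value ..., lists and objects as JSON in quotes. send_rows: Moves the arm, as the interface text tells. Its arguments: {"type":"object","properties":{"plan":{"type":"array","items":{"type":"object","properties":{"jaw":{"type":"number"},"dx":{"type":"number"},"dy":{"type":"number"},"dz":{"type":"number"},"roll":{"type":"number"}}}},"newtons":{"type":"number"}},"required":["plan"]}

```bash
mkdir -p pics; ls
cat > h.py <<'E'
import numpy as np, cv2
from plant import robot
def snap(cam,name=None):
    s=robot.snapshot(cam)
    np.savez(f'{name or cam}.npz',**{k:np.array(v) for k,v in s.items()})
    if name: cv2.imwrite(f'pics/{name}.png',s['pixels'][:,:,::-1])
    return s
def load(n): return dict(np.load(f'{n}.npz'))
def ray(s,uv):
    K=np.array(s['intrinsics']);k=float(s['k1']);T=np.array(s['cam_to_world'])
    uv=np.atleast_2d(np.float64(uv))
    n=cv2.undistortPoints(uv[:,None],K,np.array([k,0,0,0.]))[:,0]
    d=np.c_[n[:,0],-n[:,1],-np.ones(len(n))]@T[:3,:3].T
    return T[:3,3],d
def onz(s,uv,z):
    o,d=ray(s,uv); return o+d*((z-o[2])/d[:,2:])
def proj(s,P):
    K=np.array(s['intrinsics']);k=float(s['k1']);T=np.array(s['cam_to_world'])
    p=(np.atleast_2d(P)-T[:3,3])@T[:3,:3]; q=np.c_[p[:,0],-p[:,1]]/-p[:,2:]
    q=q*(1+k*(q**2).sum(1,keepdims=True)); return q@K[:2,:2].T+K[:2,2]
E
python3 - <<'E'
from h import *
a=snap('scene','scene0');b=snap('top','top0');
for s in(a,b): print(np.round(s['cam_to_world'],2),s['k1'])
st=robot.sense();print(st['t'],st['eef_pos'],st['orientation'],robot.hold_point_z)
E
```

```text
pics
[[-0.74 -0.52  0.43  1.06]
 [ 0.67 -0.58  0.46  0.61]
 [ 0.01  0.63  0.77  1.09]
 [ 0.    0.    0.    1.  ]] 0.03545592952031481
[[ 0.02  0.99 -0.13  0.34]
 [-1.    0.02  0.01  0.03]
 [ 0.01  0.13  0.99  1.41]
 [ 0.    0.    0.    1.  ]] -0.15706488741329613
0.1 [ 0.21106    -0.58779308  0.2306111 ] [-6.95645119e-04  9.85179285e-01  1.71526255e-01 -1.88249740e-04] -0.0187
```

View pics/scene0.png

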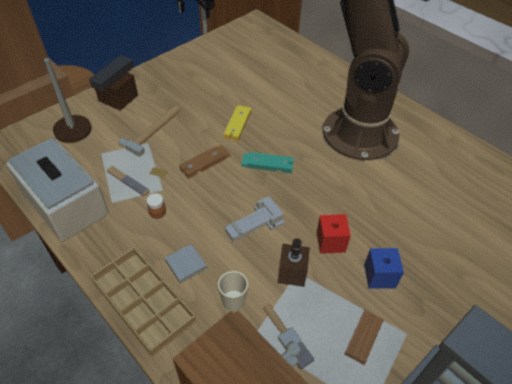

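View pics/top0.png

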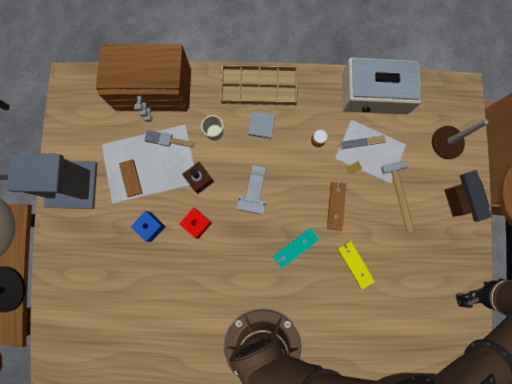

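Run:
```python
from h import *
b=load('top0');im=b['pixels'][:,:,::-1]
c=im[145:255,175:365];cv2.imwrite('pics/crop1.png',cv2.resize(c,None,fx=4.2,fy=4.2,interpolation=cv2.INTER_CUBIC))
for n,p,z in(('pin',(337,206),.02),('stand',(197,177),.08),('hold',(253,188),.03)): print(n,onz(b,p,z))
hsv=cv2.cvtColor(im,cv2.COLOR_BGR2HSV)
for p in((337,206),(337,190),(253,188),(190,180),(300,300),(320,200)): print(p,hsv[p[1],p[0]])
```

```text
pin [[ 0.46757786 -0.2355914   0.02      ]]
stand [[0.54511015 0.22136281 0.08      ]]
hold [[0.52029009 0.04320126 0.03      ]]
(337, 206) [ 14 158 129]
(337, 190) [120   8 128]
(253, 188) [107  35 167]
(190, 180) [ 12 166  63]
(300, 300) [ 17 106 147]
(320, 200) [ 17 103 146]
```

View pics/crop1.png

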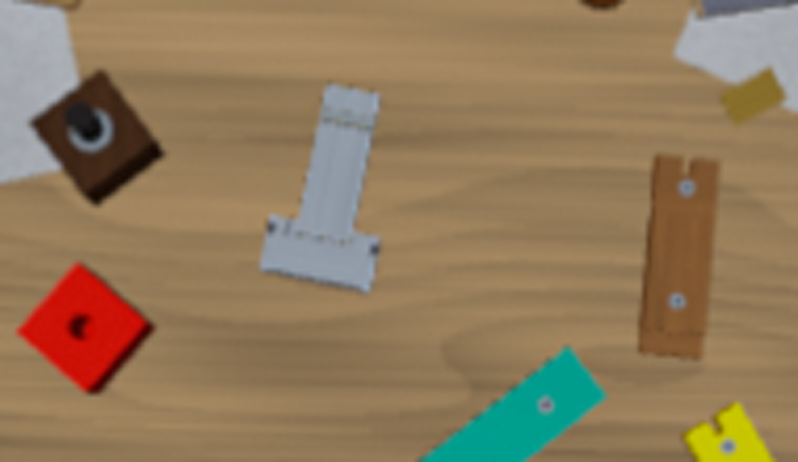

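Run:
```python
from h import *
b=load('top0')
def c(u,v,z): return onz(b,[175+(u+.5)/4.2-.5,145+(v+.5)/4.2-.5],z)[0]
sf,stg=c(686,187,.02),c(677,300,.02)
d=sf-stg;print('studs',sf,stg,np.linalg.norm(d),'yaw',np.arctan2(d[1],d[0]),'org',(sf+stg)/2)
r,f=c(315.5,279.5,.04),c(353,88,.02);e=f-r;e[2]=0
L=np.hypot(*e[:2]);u=e/L;y=np.arctan2(u[1],u[0]);print('holder len',L,'yaw',y,'org',r+u*.1,f-u*.055)
print('collar',c(90,127,.086),'stand', [c(*p,.08)[:2].round(4) for p in((100,68),(30,122),(160,146),(97,192))])
```

```text
studs [ 0.52387012 -0.23891019  0.02      ] [ 0.43423775 -0.23161252  0.02      ] 0.0899289647123989 yaw -0.08123869496741354 org [ 0.47905394 -0.23526135  0.02      ]
holder len 0.1561269344696877 yaw -0.16622879579108557 org [0.54187207 0.03542924 0.04      ] [0.54298347 0.03524278 0.02      ]
collar [0.55097222 0.22380643 0.086     ] stand [array([0.5975, 0.2189]), array([0.5549, 0.2706]), array([0.5385, 0.171 ]), array([0.5025, 0.2174])]
```

Request:
send_rows --plan '[{"jaw":1,"dx":8.77,"dy":11.77,"dz":-1,"roll":-3.05},{"jaw":1,"dx":8.77,"dy":11.77,"dz":-1,"roll":-3.05},{"jaw":1,"dx":8.77,"dy":11.77,"dz":-1,"roll":-3.05},{"jaw":1,"dx":8.77,"dy":11.77,"dz":-1,"roll":-3.05},{"jaw":1,"dx":8.77,"dy":11.77,"dz":-1,"roll":-3.05},{"jaw":1,"dx":8.77,"dy":11.77,"dz":-1,"roll":-3.05},{"jaw":1,"dx":8.77,"dy":11.77,"dz":-1,"roll":-3.05},{"jaw":1,"dx":8.77,"dy":11.77,"dz":-1,"roll":-3.05},{"jaw":1,"dx":8.77,"dy":11.77,"dz":-1,"roll":-3.05},{"jaw":1,"dx":8.77,"dy":11.77,"dz":-1,"roll":-3.05},{"jaw":1,"dx":8.77,"dy":11.77,"dz":-1,"roll":-3.05},{"jaw":1,"dx":8.77,"dy":11.77,"dz":-1,"roll":-3.05},{"jaw":1,"dx":8.77,"dy":11.77,"dz":-1,"roll":-3.05},{"jaw":1,"dx":8.77,"dy":11.77,"dz":-1,"roll":-3.05}]'

```text
t: 1.5
eef_pos: [0.4737, -0.2363, 0.2014]
orientation: [0.0, 0.999, -0.042, -0.0]
ft_force: [0.2, -0.2, -0.4]
gripper_width: 0.0853
grip_force: 0.0
```

Run:
```python
from h import *
s=snap('wrist','w1');print(np.round(s['cam_to_world'],3))
st=robot.sense();q=st['orientation'];print(st['t'],st['eef_pos'],q,2*np.arctan2(q[2],q[1]))
for n,p in(('sf',(.5239,-.2389,.02)),('st',(.4342,-.2316,.02)),('tend',(.391,-.228,.013))): print(n,proj(s,p))
```

```text
[[-0.083  0.943  0.323  0.556]
 [-0.997 -0.079 -0.026 -0.244]
 [ 0.    -0.324  0.946  0.344]
 [ 0.     0.     0.     1.   ]]
1.55 [ 0.47378445 -0.23611403  0.20140407] [ 1.35412904e-04  9.99138249e-01 -4.15059063e-02  7.00226286e-06] -0.08303566652810235
sf [[254.73071647 119.82763937]]
st [[255.05223901 204.20592068]]
tend [[255.14635224 237.23138516]]
```

View pics/w1.png

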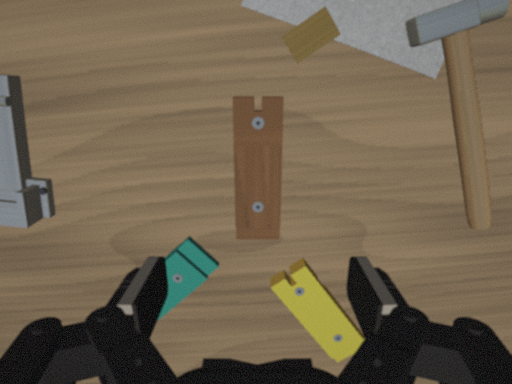

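Request:
send_rows --plan '[{"jaw":1,"dz":-3},{"jaw":1,"dz":-5},{"jaw":1,"dz":-6},{"jaw":1,"dz":-6.6},{"jaw":1,"dz":-6.6},{"jaw":1,"dz":-6.6},{"jaw":0.3,"dz":-6.6},{"jaw":0.3,"dz":-6.6},{"jaw":0.3,"dz":-6.6},{"jaw":0.3,"dz":-6.6},{"jaw":0.3,"dz":-6.6},{"jaw":0.3,"dz":-6.6},{"jaw":0.3,"dz":-6.6},{"jaw":0.3,"dz":-6.6}]' --newtons 30

```text
invalid input
```

Request:
send_rows --plan '[{"jaw":1,"dx":0,"dy":0,"dz":-3,"roll":0},{"jaw":1,"dx":0,"dy":0,"dz":-5,"roll":0},{"jaw":1,"dx":0,"dy":0,"dz":-6,"roll":0},{"jaw":1,"dx":0,"dy":0,"dz":-6.6,"roll":0},{"jaw":1,"dx":0,"dy":0,"dz":-6.6,"roll":0},{"jaw":1,"dx":0,"dy":0,"dz":-6.6,"roll":0},{"jaw":0.3,"dx":0,"dy":0,"dz":-6.6,"roll":0},{"jaw":0.3,"dx":0,"dy":0,"dz":-6.6,"roll":0},{"jaw":0.3,"dx":0,"dy":0,"dz":-6.6,"roll":0},{"jaw":0.3,"dx":0,"dy":0,"dz":-6.6,"roll":0},{"jaw":0.3,"dx":0,"dy":0,"dz":-6.6,"roll":0},{"jaw":0.3,"dx":0,"dy":0,"dz":-6.6,"roll":0},{"jaw":0.3,"dx":0,"dy":0,"dz":-6.6,"roll":0},{"jaw":0.3,"dx":0,"dy":0,"dz":-6.6,"roll":0}]' --newtons 30

```text
t: 2.95
eef_pos: [0.4759, -0.2359, 0.0058]
orientation: [0.001, 0.999, -0.041, 0.002]
ft_force: [-1.6, 0.7, 11.6]
gripper_width: 0.0493
grip_force: 29.4
```

Request:
send_rows --plan '[{"jaw":0.3,"dx":0,"dy":0,"dz":1,"roll":0},{"jaw":0.3,"dx":0,"dy":0,"dz":2.5,"roll":0},{"jaw":0.3,"dx":0,"dy":0,"dz":4,"roll":0},{"jaw":0.3,"dx":0,"dy":1,"dz":5,"roll":0},{"jaw":0.3,"dx":0,"dy":2,"dz":5.3,"roll":0.5},{"jaw":0.3,"dx":0,"dy":3.3,"dz":5.3,"roll":1},{"jaw":0.3,"dx":0,"dy":4.6,"dz":5.3,"roll":1.5},{"jaw":0.3,"dx":0,"dy":5.9,"dz":5.3,"roll":2},{"jaw":0.3,"dx":0,"dy":7.2,"dz":5.3,"roll":2.5},{"jaw":0.3,"dx":0,"dy":8.5,"dz":5.3,"roll":3},{"jaw":0.3,"dx":0,"dy":9.8,"dz":5.3,"roll":3.6},{"jaw":0.3,"dx":0,"dy":11,"dz":5.3,"roll":4.2},{"jaw":0.3,"dx":0,"dy":11.6,"dz":5.3,"roll":4.8},{"jaw":0.3,"dx":0,"dy":11.6,"dz":5.3,"roll":5.54},{"jaw":0.3,"dx":0,"dy":11.6,"dz":5.3,"roll":5.54},{"jaw":0.3,"dx":0,"dy":11.6,"dz":5.3,"roll":5.54}]'

```text
t: 4.55
eef_pos: [0.4744, 0.1123, 0.163]
orientation: [0.0, 0.941, 0.338, 0.0]
ft_force: [-0.1, -0.8, -1.6]
gripper_width: 0.0487
grip_force: 34.0
```

Run:
```python
from h import *
s=snap('wrist','w2');t=snap('top','t2')
st=robot.sense();q=st['orientation'];print(st['t'],st['eef_pos'],2*np.arctan2(q[2],q[1]),st['grip_force'])
a=s['pixels'][:,:,::-1];b=t['pixels'][:,:,::-1]
b=cv2.resize(b[145:265,160:320],(512,384),interpolation=cv2.INTER_CUBIC)
cv2.imwrite('pics/m2.png',cv2.resize(np.hstack([a,b]),(800,300)))
```

```text
4.65 [0.47447026 0.11210832 0.16277139] 0.6888170621398492 33.98695349693298
```

View pics/m2.png

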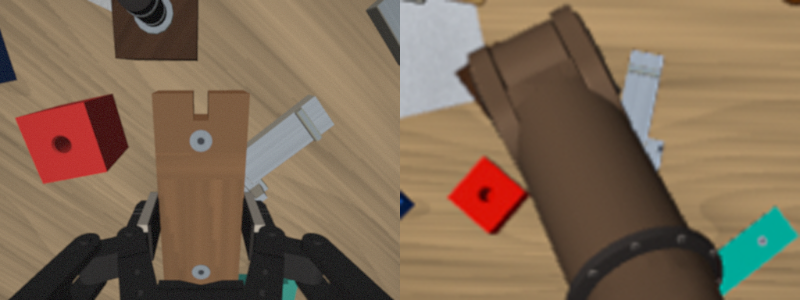

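Run:
```python
from h import *
s=load('w2');g=s['pixels'][:,:,::-1]
print(onz(s,[[147,74],[252,77]],.08))
E=onz(s,[[147,74],[252,77]],.08)
d=E[1]-E[0];print(np.linalg.norm(d),np.arctan2(d[1],d[0])+np.pi/2)
print('collar? z.086 mid',onz(s,[195,20],.086))
e=np.array([.4745,.1121]);u=np.array([np.cos(.689),np.sin(.689)]);
print('dist grip to edge',(E[0,:2]-e)@u,'lat',((E[:,:2]-e)@np.array([-u[1],u[0]])))
# studs in pin plane: grip height
z=.163-.0058+.02
P=onz(s,[[256,180],[256,348]],z);print(P,np.linalg.norm(P[0]-P[1]),(P.mean(0)[:2]-e)@u)
```

```text
[[0.49766154 0.22682018 0.08      ]
 [0.54065848 0.17090839 0.08      ]]
0.07053272254943148 0.6555594575072673
collar? z.086 mid [[0.54437264 0.21973451 0.086     ]]
dist grip to edge 0.09081312236610693 lat [0.07382515 0.00333186]
[[0.50892564 0.14123631 0.1772    ]
 [0.43890928 0.08366659 0.1772    ]] 0.09064526043140637 -0.00022621380919503128
```

Request:
send_rows --plan '[{"jaw":0.3,"dx":0.34,"dy":1.32,"dz":0,"roll":0},{"jaw":0.3,"dx":0.34,"dy":1.32,"dz":-1,"roll":0},{"jaw":0.3,"dx":0.34,"dy":1.32,"dz":-2,"roll":0},{"jaw":0.3,"dx":0.34,"dy":1.32,"dz":-2.4,"roll":0},{"jaw":0.3,"dx":0.34,"dy":1.32,"dz":-2.5,"roll":0},{"jaw":0.3,"dx":0.34,"dy":1.32,"dz":-2.6,"roll":0},{"jaw":0.3,"dx":0.34,"dy":1.32,"dz":-2.7,"roll":0},{"jaw":0.3,"dx":0.34,"dy":1.32,"dz":-2.8,"roll":0},{"jaw":0.3,"dx":0.34,"dy":1.32,"dz":-2.9,"roll":0},{"jaw":0.3,"dx":0.34,"dy":1.32,"dz":-3.0,"roll":0},{"jaw":0.3,"dx":0.34,"dy":1.32,"dz":-3.1,"roll":0},{"jaw":0.3,"dx":0.34,"dy":1.32,"dz":-3.2,"roll":0},{"jaw":0.3,"dx":0.34,"dy":1.32,"dz":-3.3,"roll":0},{"jaw":0.3,"dx":0.34,"dy":1.32,"dz":-3.4,"roll":0},{"jaw":0.3,"dx":0.34,"dy":1.32,"dz":-3.45,"roll":0},{"jaw":0.3,"dx":0.34,"dy":1.32,"dz":-3.45,"roll":0}]' --newtons 20

```text
t: 6.25
eef_pos: [0.4846, 0.1518, 0.0596]
orientation: [0.0, 0.941, 0.339, 0.0]
ft_force: [-4.5, -3.7, 4.0]
gripper_width: 0.0492
grip_force: 36.7
```

Run:
```python
from h import *
s=snap('wrist','w3');t=snap('scene','s3')
st=robot.sense();q=st['orientation'];print(st['t'],st['eef_pos'],2*np.arctan2(q[2],q[1]),st['grip_force'])
a=s['pixels'][:,:,::-1];b=t['pixels'][:,:,::-1]
b=cv2.resize(b[150:330,180:420],(512,384),interpolation=cv2.INTER_CUBIC)
cv2.imwrite('pics/m3.png',cv2.resize(np.hstack([a,b]),(800,300)))
```

```text
6.35 [0.48459898 0.15181527 0.05964191] 0.6913552728480246 36.69608473777771
```

View pics/m3.png

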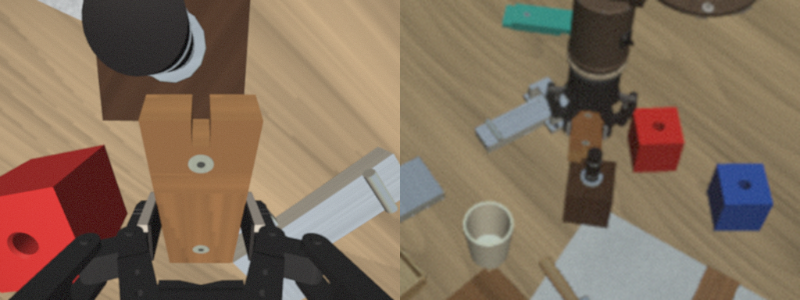

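```bash
cat >> h.py <<'E'
from scipy.optimize import least_squares
def pinpose(s,uf,ut,tcp,yaw,h=.012):
    """pin tilt, slide along pin and height of pin point (x0,h) at tcp from stud pixels"""
    u=np.array([np.cos(yaw),np.sin(yaw),0]);w=np.array([0,0,1.]);tcp=np.array(tcp)
    def pt(p,x,z):
        th,z0,x0,lat=p;a=u*np.cos(th)+w*np.sin(th);n=-u*np.sin(th)+w*np.cos(th)
        return tcp+w*z0+a*(x-x0)+n*(z-h)+lat*np.array([-u[1],u[0],0])
    def f(p): return np.r_[(proj(s,[pt(p,.045,.02),pt(p,-.045,.02)])-np.array([uf,ut])).ravel(),p[2]*300]
    r=least_squares(f,[.3,.006,0,0]);return r.x,r.fun,pt
E
python3 - <<'E'
from h import *
s=load('w2');p,f,_=pinpose(s,(256,180),(256,348),[.4745,.1121,.1628],.689);print('level check',p.round(4),f.round(1))
s=load('w3');p,f,pt=pinpose(s,(256,210),(256,320),[.4846,.1518,.0596],.691);print(p.round(4),f.round(1),pt(p,.07,0),pt(p,-.088,.008))
E
```

```text
level check [-0.0082  0.0066  0.      0.0006] [-0.1 -0.   0.1  0.   0. ]
[0.4122 0.0052 0.     0.0005] [-0.  -0.   0.1  0.   0. ] [0.53743888 0.19608771 0.08181921] [0.4234121  0.10178543 0.02584624]
```

Request:
send_rows --plan '[{"jaw":0.3,"dx":0,"dy":0,"dz":0.3,"roll":0},{"jaw":0.3,"dx":-0.4,"dy":-0.4,"dz":0.9,"roll":0},{"jaw":0.3,"dx":-0.8,"dy":-0.8,"dz":1.85,"roll":0},{"jaw":0.3,"dx":-0.8,"dy":-1.6,"dz":1.85,"roll":-0.5},{"jaw":0.3,"dx":-0.5,"dy":-2.4,"dz":1.85,"roll":-1.2},{"jaw":0.3,"dx":0.2,"dy":-3.2,"dz":1.85,"roll":-2},{"jaw":0.3,"dx":1,"dy":-3.8,"dz":1.85,"roll":-2.8},{"jaw":0.3,"dx":1.8,"dy":-4.12,"dz":1.85,"roll":-3.6},{"jaw":0.3,"dx":2.6,"dy":-4.12,"dz":1.85,"roll":-4.4},{"jaw":0.3,"dx":3.35,"dy":-4.12,"dz":1.85,"roll":-5.2},{"jaw":0.3,"dx":3.35,"dy":-4.12,"dz":1.85,"roll":-6.14},{"jaw":0.3,"dx":3.35,"dy":-4.12,"dz":1.85,"roll":-6.14},{"jaw":0.3,"dx":3.35,"dy":-4.12,"dz":1.85,"roll":-6.14},{"jaw":0.3,"dx":3.35,"dy":-4.12,"dz":1.85,"roll":-6.14}]' --newtons 40

```text
t: 7.75
eef_pos: [0.5848, 0.029, 0.1148]
orientation: [-0.0, 0.997, -0.081, 0.0]
ft_force: [-0.5, 0.2, -1.4]
gripper_width: 0.0487
grip_force: 42.0
```

Run:
```python
from h import *
s=snap('wrist','w4');t=snap('scene','s4')
st=robot.sense();q=st['orientation'];print(st['t'],st['eef_pos'],2*np.arctan2(q[2],q[1]),st['grip_force'])
a=s['pixels'][:,:,::-1];b=t['pixels'][:,:,::-1]
b=cv2.resize(b[150:270,200:360],(512,384),interpolation=cv2.INTER_CUBIC)
cv2.imwrite('pics/m4.png',cv2.resize(np.hstack([a,b]),(800,300)))
```

```text
7.85 [0.58482415 0.02885419 0.11463129] -0.163177223060682 41.96727991104126
```

View pics/m4.png

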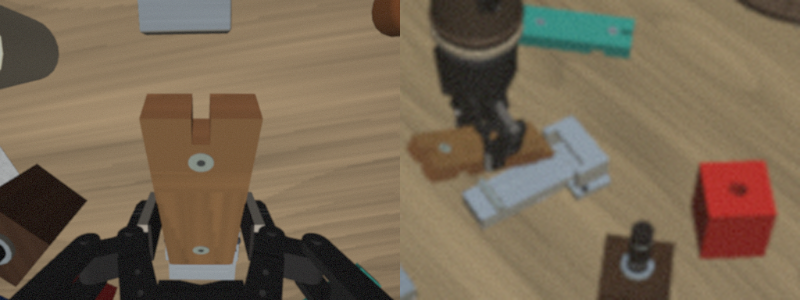

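Run:
```python
from h import *
yaw=-.166;o=np.array([.5424,.0353,0]);u=np.array([np.cos(yaw),np.sin(yaw),0]);v=np.array([-u[1],u[0],0])
H=lambda x,y,z:o+u*x+v*y+np.array([0,0,z])
pts=dict(fl=H(.055,.022,.02),fr=H(.055,-.022,.02),rl=H(-.1,.033,.04),rr=H(-.1,-.033,.04),cl=H(-.06,.033,.04),cr=H(-.06,-.033,.04),barl=H(.03,.022,.022),barr=H(.03,-.022,.022))
for n in('scene0','w2','w3','w4'):
    s=load(n);print(n,{k:proj(s,p)[0].round().astype(int).tolist() for k,p in pts.items()})
    im=s['pixels'][:,:,::-1].copy();hsv=cv2.cvtColor(im,cv2.COLOR_BGR2HSV)
    m=((hsv[:,:,1]<60)&(hsv[:,:,2]>110)&(hsv[:,:,0]>90)&(hsv[:,:,0]<130)).astype('uint8')
    cs,_=cv2.findContours(m,0,2)
    for c in cs:
        if 300<cv2.contourArea(c): 
            a=cv2.approxPolyDP(c,2.5,True)[:,0].tolist()
            if len(a)<16: print(cv2.contourArea(c),a)
```

```text
scene0 {'fl': [232, 238], 'fr': [224, 227], 'rl': [282, 212], 'rr': [269, 197], 'cl': [270, 218], 'cr': [257, 202], 'barl': [240, 234], 'barr': [232, 223]}
732.0 [[191, 245], [166, 257], [179, 279], [204, 265]]
669.5 [[282, 212], [267, 197], [258, 201], [262, 201], [264, 207], [255, 207], [254, 213], [232, 222], [239, 232], [265, 221], [272, 227], [267, 221]]
2878.5 [[52, 139], [10, 159], [14, 169], [30, 185], [28, 187], [31, 186], [46, 204], [45, 207], [92, 181]]
2865.0 [[394, 0], [395, 5], [511, 60], [511, 28], [449, 0]]
w2 {'fl': [403, 118], 'fr': [428, 155], 'rl': [263, 224], 'rr': [307, 271], 'cl': [297, 197], 'cr': [341, 247], 'barl': [380, 137], 'barr': [407, 173]}
529.5 [[260, 167], [249, 169], [243, 180], [246, 188], [255, 193], [262, 192], [270, 183], [269, 174]]
3849.0 [[377, 145], [317, 189], [317, 226], [314, 227], [313, 245], [330, 234], [338, 243], [341, 242], [332, 229], [400, 178]]
849.5 [[401, 124], [386, 137], [412, 170], [426, 159]]
757.0 [[492, 0], [484, 7], [511, 53], [511, 0]]
488.5 [[215, 0], [208, 0], [214, 16], [207, 31], [193, 35], [173, 22], [179, 34], [198, 42], [212, 36], [220, 19]]
w3 {'fl': [504, 190], 'fr': [532, 238], 'rl': [302, 337], 'rr': [359, 391], 'cl': [353, 303], 'cr': [408, 363], 'barl': [471, 216], 'barr': [501, 262]}
546.5 [[363, 356], [361, 383], [384, 383], [390, 379], [375, 358]]
5098.0 [[491, 268], [462, 225], [361, 294], [369, 303], [385, 306], [390, 299], [399, 297], [411, 300], [425, 310]]
1112.5 [[501, 198], [477, 215], [505, 258], [511, 255], [511, 212]]
1937.0 [[239, 14], [243, 28], [239, 62], [219, 87], [192, 96], [204, 102], [225, 104], [243, 97], [259, 73], [262, 59], [260, 39], [249, 22]]
w4 {'fl': [229, 181], 'fr': [286, 181], 'rl': [219, 355], 'rr': [294, 356], 'cl': [218, 319], 'cr': [296, 319], 'barl': [230, 212], 'barr': [285, 212]}
1443.5 [[304, 313], [297, 339], [217, 339], [219, 356], [298, 357]]
4261.0 [[177, 0], [182, 39], [294, 35], [294, 0]]
```

Request:
send_rows --plan '[{"jaw":0.3,"dx":-0.01,"dy":-0.06,"dz":-0.8,"roll":0},{"jaw":0.3,"dx":-0.01,"dy":-0.06,"dz":-1.32,"roll":0},{"jaw":0.3,"dx":-0.01,"dy":-0.06,"dz":-1.32,"roll":0},{"jaw":0.3,"dx":-0.31,"dy":-0.01,"dz":-1.45,"roll":0},{"jaw":0.3,"dx":-0.61,"dy":0.04,"dz":-1.59,"roll":0},{"jaw":0.3,"dx":-0.81,"dy":0.07,"dz":-1.68,"roll":0},{"jaw":0.3,"dx":-1.01,"dy":0.11,"dz":-1.77,"roll":0},{"jaw":0.3,"dx":-1.21,"dy":0.14,"dz":-1.86,"roll":0},{"jaw":0.3,"dx":-1.36,"dy":0.165,"dz":-1.92,"roll":0},{"jaw":0.3,"dx":-1.51,"dy":0.19,"dz":-1.99,"roll":0},{"jaw":0.3,"dx":-1.51,"dy":0.19,"dz":-1.99,"roll":0},{"jaw":0.3,"dx":-1.51,"dy":0.19,"dz":-1.99,"roll":0}]'

```text
t: 9.05
eef_pos: [0.5399, 0.0346, 0.0547]
orientation: [0.0, 0.997, -0.082, 0.0]
ft_force: [1.0, 1.1, -0.8]
gripper_width: 0.0486
grip_force: 41.9
```

Run:
```python
from h import *
s=snap('wrist','w5');t=snap('scene','s5')
st=robot.sense();q=st['orientation'];yaw=2*np.arctan2(q[2],q[1]);print(st['t'],st['eef_pos'],yaw,st['ft_force'])
im=s['pixels'][:,:,::-1]
g=cv2.cvtColor(im,cv2.COLOR_BGR2HSV);m=((g[:,:,1]<70)&(g[:,:,2]>110)).astype('uint8')
m[:, :150]=0;m[:,360:]=0
n,l,S,C=cv2.connectedComponentsWithStats(m)
print([(S[i].tolist(),C[i].round(1).tolist()) for i in range(1,n) if S[i,4]>60])
b=t['pixels'][:,:,::-1];b=cv2.resize(b[150:270,200:360],(512,384),interpolation=cv2.INTER_CUBIC)
cv2.imwrite('pics/m5.png',cv2.resize(np.hstack([im,b]),(800,300)))
```

```text
9.15 [0.54018129 0.0344796  0.05475213] -0.16516175163939514 [-0.23643928 -0.03467448 -1.14600162]
[([247, 138, 22, 14, 301], [257.3, 144.4]), ([241, 196, 33, 24, 567], [256.9, 207.6]), ([177, 287, 13, 10, 74], [184.3, 290.9]), ([325, 287, 12, 10, 75], [329.1, 290.8]), ([246, 315, 22, 11, 170], [256.8, 319.8]), ([195, 329, 124, 35, 2117], [255.8, 349.0])]
```

View pics/m5.png

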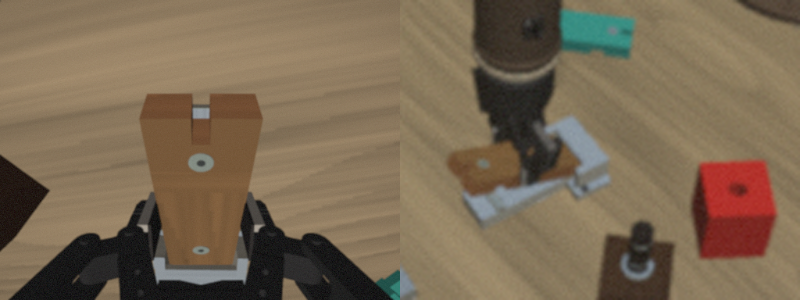

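Request:
send_rows --plan '[{"jaw":0.3,"dx":0.02,"dy":0,"dz":-0.1,"roll":0},{"jaw":0.3,"dx":0.04,"dy":-0.01,"dz":-0.2,"roll":0},{"jaw":0.3,"dx":0.06,"dy":-0.01,"dz":-0.3,"roll":0},{"jaw":0.3,"dx":0.08,"dy":-0.01,"dz":-0.4,"roll":0},{"jaw":0.3,"dx":0.09,"dy":-0.01,"dz":-0.5,"roll":0},{"jaw":0.3,"dx":0.09,"dy":-0.01,"dz":-0.6,"roll":0},{"jaw":0.3,"dx":0.09,"dy":-0.01,"dz":-0.7,"roll":0},{"jaw":0.3,"dx":0.09,"dy":-0.01,"dz":-0.8,"roll":0},{"jaw":0.3,"dx":0.09,"dy":-0.01,"dz":-0.88,"roll":0},{"jaw":0.3,"dx":0.09,"dy":-0.01,"dz":-0.95,"roll":0},{"jaw":0.3,"dx":0.09,"dy":-0.01,"dz":-0.95,"roll":0}]' --newtons 25

```text
t: 10.25
eef_pos: [0.5459, 0.0343, 0.0283]
orientation: [-0.0, 0.997, -0.083, 0.003]
ft_force: [0.3, -1.8, 20.3]
gripper_width: 0.0488
grip_force: 46.0
```

```bash
cat >> h.py <<'E'
def blobs(s,x0=150,x1=360,y0=0,y1=384,mn=60):
    g=cv2.cvtColor(s['pixels'][:,:,::-1].copy(),cv2.COLOR_BGR2HSV);m=((g[:,:,1]<70)&(g[:,:,2]>110)).astype('uint8')
    z=np.zeros_like(m);z[y0:y1,x0:x1]=m[y0:y1,x0:x1]
    n,l,S,C=cv2.connectedComponentsWithStats(z);return [(S[i].tolist(),C[i].round(1).tolist()) for i in range(1,n) if S[i,4]>mn]
def state():
    st=robot.sense();q=st['orientation'];print(st['t'],np.round(st['eef_pos'],4),round(2*np.arctan2(q[2],q[1]),3),np.round(st['ft_force'],1));return st
E
python3 - <<'E'
from h import *
s=snap('wrist','w6');state();print(blobs(s))
E
```

```text
10.3 [0.5459 0.0343 0.0283] -0.165 [ 1.5 -1.6 21.4]
[([242, 171, 31, 29, 643], [256.9, 185.2]), ([177, 287, 13, 10, 72], [184.3, 291.0]), ([325, 287, 13, 10, 74], [329.3, 290.9]), ([195, 329, 14, 11, 99], [201.4, 333.0]), ([306, 330, 14, 9, 94], [312.0, 333.6]), ([245, 339, 24, 18, 304], [256.6, 347.7])]
```

Run:
```python
from h import *
s=load('w6');p,f,pt=pinpose(s,(256.9,185.2),(256.6,347.7),[.5459,.0343,.0283],-.165);print(p.round(4))
o=np.array([.5424,.0353,0]);u=np.array([np.cos(-.166),np.sin(-.166),0]);v=np.array([-u[1],u[0],0])
for q in((0,0),(-.088,.008),(-.07,0),(.03,0)): d=pt(p,*q)-o;print(q,d@u,d@v,d[2])
```

```text
[ 0.0633  0.0086  0.     -0.0005]
(0, 0) 0.004365498319083757 -0.000933887678920619 0.02494531082141913
(-0.088, 0.008) -0.08396419796380003 -0.0010222174046467594 0.027365424957791807
(-0.07, 0) -0.06549441360987383 -0.0010037476141362303 0.020519497351813024
(0.03, 0) 0.03430546057435122 -0.0009039477066853749 0.026842088022678883
```

Request:
send_rows --plan '[{"jaw":0.3,"dx":0,"dy":0,"dz":0.15,"roll":0},{"jaw":0.3,"dx":-0.08,"dy":0.02,"dz":0.15,"roll":0},{"jaw":0.3,"dx":-0.16,"dy":0.03,"dz":0.15,"roll":0},{"jaw":0.3,"dx":-0.16,"dy":0.03,"dz":0.15,"roll":0},{"jaw":0.3,"dx":-0.16,"dy":0.03,"dz":0.05,"roll":0},{"jaw":0.3,"dx":-0.16,"dy":0.03,"dz":-0.05,"roll":0},{"jaw":0.3,"dx":-0.16,"dy":0.03,"dz":-0.05,"roll":0}]'

```text
t: 11.0
eef_pos: [0.5389, 0.0352, 0.0248]
orientation: [-0.0, 0.997, -0.082, 0.001]
ft_force: [4.7, -0.4, 6.0]
gripper_width: 0.049
grip_force: 44.6
```

Run:
```python
from h import *
s=snap('wrist','w7');st=state();B=blobs(s);print(B)
C=[c for _,c in B if 240<c[0]<270]
p,f,pt=pinpose(s,C[0],C[-1],st['eef_pos'],-.165);print(p.round(4))
o=np.array([.5424,.0353,0]);u=np.array([np.cos(-.166),np.sin(-.166),0]);v=np.array([-u[1],u[0],0])
for q in((0,0),(-.07,0),(.03,0)): d=pt(p,*q)-o;print(q,d@u,d@v,d[2])
```

```text
11.05 [0.5388 0.0352 0.0249] -0.165 [ 4.7 -0.9  6.2]
[([242, 169, 31, 30, 643], [256.8, 183.7]), ([177, 287, 13, 10, 72], [184.5, 291.1]), ([325, 287, 13, 10, 76], [329.2, 291.0]), ([198, 323, 10, 8, 73], [202.7, 326.7]), ([307, 324, 10, 8, 72], [311.3, 327.8]), ([245, 342, 25, 19, 327], [256.7, 350.9])]
[ 0.0222  0.0092  0.     -0.0004]
(0, 0) -0.003262943803166133 -0.0011202271516980611 0.022072443725309025
(-0.07, 0) -0.07324573362836609 -0.0011902099648508535 0.020521885539446394
(0.03, 0) 0.026729680407633866 -0.0010902345174897115 0.022736968662107303
```

Request:
send_rows --plan '[{"jaw":0.3,"dx":0.05,"dy":-0.01,"dz":0,"roll":0},{"jaw":0.3,"dx":0.1,"dy":-0.02,"dz":0,"roll":0},{"jaw":0.3,"dx":0.1,"dy":-0.02,"dz":-0.08,"roll":0},{"jaw":0.3,"dx":0.1,"dy":-0.02,"dz":-0.12,"roll":0},{"jaw":0.3,"dx":0.1,"dy":-0.02,"dz":-0.12,"roll":0}]'

```text
t: 11.55
eef_pos: [0.5395, 0.0351, 0.0232]
orientation: [0.0, 0.997, -0.082, -0.001]
ft_force: [-11.7, -0.4, 41.4]
gripper_width: 0.0489
grip_force: 48.7
```

```bash
cat >> h.py <<'E'
def pincheck(name):
    s=snap('wrist',name);st=state();B=blobs(s)
    C=[c for _,c in B if 240<c[0]<270];print(C)
    p,f,pt=pinpose(s,C[0],C[-1],st['eef_pos'],-.165);print(p.round(4))
    o=np.array([.5424,.0353,0]);u=np.array([np.cos(-.166),np.sin(-.166),0]);v=np.array([-u[1],u[0],0])
    for q in((0,0),(-.07,0),(.03,0)): d=pt(p,*q)-o;print(q,np.round([d@u,d@v,d[2]],4))
E
python3 -c "
from h import *
pincheck('w8')"
```

```text
11.6 [0.5394 0.0351 0.0232] -0.165 [-11.7   0.5  41.1]
[[256.8, 183.4], [256.7, 352.7]]
[ 0.0041  0.0099  0.     -0.0004]
(0, 0) [-0.0028 -0.0011  0.0211]
(-0.07, 0) [-0.0728 -0.0012  0.0208]
(0.03, 0) [ 0.0272 -0.0011  0.0212]
```

Request:
send_rows --plan '[{"jaw":0.3,"dx":-0.05,"dy":0.01,"dz":0.12,"roll":0},{"jaw":0.8,"dx":-0.05,"dy":0.01,"dz":0.12,"roll":0},{"jaw":0.9,"dx":-0.05,"dy":0.01,"dz":0.12,"roll":0},{"jaw":0.9,"dx":-0.05,"dy":0.01,"dz":0.12,"roll":0},{"jaw":0.9,"dx":-0.05,"dy":0.01,"dz":0.12,"roll":0},{"jaw":0.9,"dx":-0.05,"dy":0.01,"dz":0.12,"roll":0},{"jaw":0.9,"dx":-0.05,"dy":0.01,"dz":1,"roll":0},{"jaw":0.9,"dx":-0.05,"dy":0.01,"dz":2.5,"roll":0},{"jaw":0.9,"dx":-0.05,"dy":0.01,"dz":4,"roll":0},{"jaw":0.9,"dx":-0.05,"dy":0.01,"dz":5.5,"roll":0},{"jaw":0.9,"dx":-0.05,"dy":0.01,"dz":5.5,"roll":0},{"jaw":0.9,"dx":-0.05,"dy":0.01,"dz":5.5,"roll":0}]'

```text
t: 12.8
eef_pos: [0.5397, 0.0349, 0.1871]
orientation: [-0.0, 0.997, -0.082, 0.001]
ft_force: [-0.3, -0.5, -0.5]
gripper_width: 0.077
grip_force: 0.0
```

Run:
```python
from h import *
s=snap('wrist','w9');state();B=blobs(s,mn=20);print(B)
t=snap('scene','s9')
a=s['pixels'][:,:,::-1];b=t['pixels'][:,:,::-1];b=cv2.resize(b[150:300,220:420],(512,384),interpolation=cv2.INTER_CUBIC)
cv2.imwrite('pics/m9.png',cv2.resize(np.hstack([a,b]),(800,300)))
```

```text
12.85 [0.5388 0.0348 0.1858] -0.165 [ 0.3  0.2 -1.9]
[([250, 124, 15, 15, 164], [256.9, 131.1]), ([216, 215, 17, 28, 132], [224.8, 223.8]), ([250, 217, 14, 12, 120], [256.8, 222.7]), ([216, 218, 84, 54, 2445], [259.0, 253.0])]
```

View pics/m9.png

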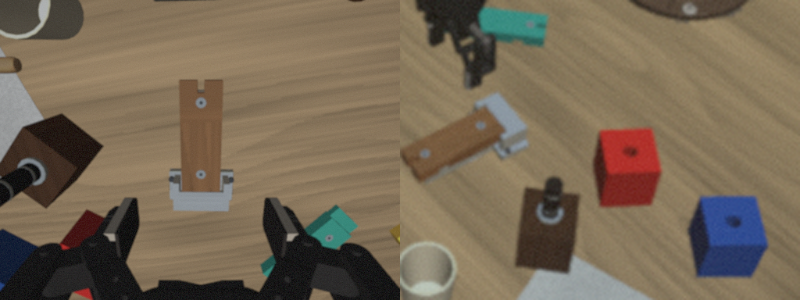

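Run:
```python
from h import *
s=load('w9');P=onz(s,[[256.9,131.1],[256.8,222.7]],.04);print(P,np.linalg.norm(P[0]-P[1]))
print('collar w9',onz(s,[44.8,220],.086))
t=snap('top');B=blobs(t,230,290,140,225,4);print(B)
sc=load('s9');B2=blobs(sc,215,300,175,250,4);print(B2)
def c(u,v): return 220+u*512/400*200/512-0 ,150+v*.5
q=[c(24,154),c(80,125)];print(q,onz(sc,q,.04), proj(sc,P), proj(t,P))
```

```text
[[0.58314201 0.02723389 0.04      ]
 [0.49434423 0.04208417 0.04      ]] 0.09003098069120724
collar w9 [[0.54591153 0.21671946 0.086     ]]
[([236, 196, 7, 15, 63], [239.5, 204.0])]
[([233, 195, 52, 47, 551], [268.4, 215.3]), ([258, 211, 5, 4, 18], [260.0, 212.3]), ([230, 224, 5, 5, 18], [232.1, 226.3])]
[(232.0, 227.0), (260.0, 212.5)] [[0.58523935 0.03021267 0.04      ]
 [0.49518806 0.04461095 0.04      ]] [[231.86334573 225.90958628]
 [259.59908061 211.7973077 ]] [[258.28688836 168.67336754]
 [253.14687501 195.52652249]]
```

Request:
send_rows --plan '[{"jaw":1,"dx":0,"dy":0,"dz":1.4,"roll":0},{"jaw":1,"dx":0.1,"dy":1.6,"dz":1.8,"roll":0},{"jaw":1,"dx":0.2,"dy":3.2,"dz":1.8,"roll":0},{"jaw":1,"dx":0.3,"dy":4.8,"dz":1.8,"roll":0},{"jaw":1,"dx":0.3,"dy":6.2,"dz":1.8,"roll":0},{"jaw":1,"dx":0.3,"dy":6.2,"dz":1.8,"roll":0},{"jaw":1,"dx":0.3,"dy":6.2,"dz":1.8,"roll":0}]'

```text
t: 13.65
eef_pos: [0.5472, 0.2217, 0.2382]
orientation: [0.001, 0.997, -0.081, -0.001]
ft_force: [0.7, -1.4, -0.4]
gripper_width: 0.0855
grip_force: 0.0
```

Run:
```python
from h import *
s=snap('wrist','w10');state()
im=s['pixels'][:,:,::-1];g=cv2.cvtColor(im.copy(),cv2.COLOR_BGR2HSV)
print('ring',blobs(s,mn=15))
m=((g[:,:,2]<50)).astype('uint8');m[:,:170]=0;m[:,345:]=0;m[300:]=0
n,l,S,C=cv2.connectedComponentsWithStats(m);print([(S[i].tolist(),C[i].round(1).tolist()) for i in range(1,n) if S[i,4]>60])
print(proj(s,[[.5475,.2215,.146],[.5475,.2215,.086],[.5475,.2215,.08]]))
```

```text
13.7 [0.5477 0.22   0.2385] -0.165 [ 0.8 -0.9 -0.9]
ring [([150, 0, 48, 49, 1864], [169.3, 25.9]), ([239, 0, 75, 23, 1214], [276.1, 8.8]), ([150, 65, 89, 148, 9470], [184.6, 131.7]), ([241, 161, 32, 23, 253], [256.2, 169.7]), ([163, 326, 21, 31, 49], [173.1, 340.9])]
[([253, 119, 51, 50, 281], [277.2, 141.4]), ([243, 170, 28, 41, 830], [256.9, 191.4])]
[[256.18644139 196.45678311]
 [256.19910479 175.60808996]
 [256.20012906 173.94130817]]
```

View pics/w10.png

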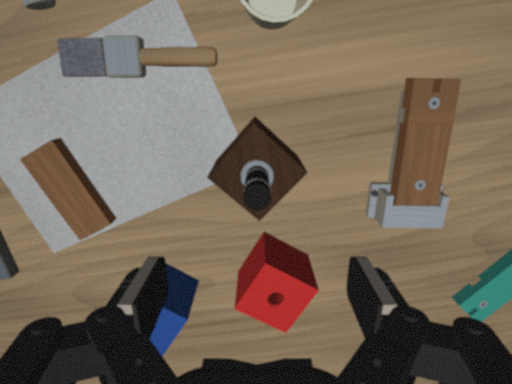

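Request:
send_rows --plan '[{"jaw":1,"dx":0,"dy":0,"dz":-1.3,"roll":0},{"jaw":1,"dx":0,"dy":0,"dz":-2.6,"roll":0},{"jaw":1,"dx":0,"dy":0,"dz":-3.7,"roll":0},{"jaw":1,"dx":0,"dy":0,"dz":-4.45,"roll":0},{"jaw":1,"dx":0,"dy":0,"dz":-4.45,"roll":0},{"jaw":0.1,"dx":0,"dy":0,"dz":-4.45,"roll":0},{"jaw":0.1,"dx":0,"dy":0,"dz":-4.45,"roll":0},{"jaw":0.1,"dx":0,"dy":0,"dz":-4.45,"roll":0},{"jaw":0.1,"dx":0,"dy":0,"dz":-4.45,"roll":0},{"jaw":0.1,"dx":0,"dy":0,"dz":-4.45,"roll":0},{"jaw":0.1,"dx":0,"dy":0,"dz":-4.45,"roll":0},{"jaw":0.1,"dx":0,"dy":0,"dz":-4.45,"roll":0},{"jaw":0.1,"dx":0,"dy":0,"dz":-4.45,"roll":0}]' --newtons 50

```text
t: 15.0
eef_pos: [0.5487, 0.2212, 0.1076]
orientation: [-0.0, 0.997, -0.082, 0.001]
ft_force: [-0.9, 0.1, 6.7]
gripper_width: 0.0209
grip_force: 48.6
```

Request:
send_rows --plan '[{"jaw":0.1,"dx":0,"dy":0,"dz":0.7,"roll":0},{"jaw":0.1,"dx":0,"dy":0,"dz":1.5,"roll":0},{"jaw":0.1,"dx":0,"dy":0,"dz":2.4,"roll":0},{"jaw":0.1,"dx":0,"dy":0,"dz":3,"roll":0},{"jaw":0.1,"dx":0,"dy":0,"dz":3,"roll":0},{"jaw":0.1,"dx":-0.4,"dy":-1.2,"dz":3,"roll":0},{"jaw":0.1,"dx":-0.8,"dy":-2.4,"dz":3,"roll":0},{"jaw":0.1,"dx":-1.2,"dy":-3.6,"dz":2.5,"roll":0},{"jaw":0.1,"dx":-1.6,"dy":-4.8,"dz":2,"roll":0},{"jaw":0.1,"dx":-1.75,"dy":-5.93,"dz":1.7,"roll":0},{"jaw":0.1,"dx":-1.75,"dy":-5.93,"dz":1.7,"roll":0},{"jaw":0.1,"dx":-1.75,"dy":-5.93,"dz":1.7,"roll":0}]'

```text
t: 16.2
eef_pos: [0.495, 0.0422, 0.1566]
orientation: [0.0, 0.997, -0.083, -0.001]
ft_force: [0.5, 0.6, -1.7]
gripper_width: 0.021
grip_force: 49.2
```

Run:
```python
from h import *
s=snap('wrist','w11');st=state();print('wrist',blobs(s,200,320,0,384,15))
t=snap('scene','s11');e=st['eef_pos']
print('tip proj scene',proj(t,[e[0],e[1],e[2]-.0896]),'stem mid',proj(t,[e[0],e[1],e[2]-.055]),'wrist tip',proj(s,[e[0],e[1],e[2]-.0896]), 'studs',proj(s,[[.4948,.0432,.04],[.584,.0283,.04]]),'scene studs',proj(t,[[.4948,.0432,.04],[.584,.0283,.04]]))
# diff vs s9 in scene around the tip
d=np.abs(t['pixels'].astype(int)-load('s9')['pixels']).sum(2)
x,y=proj(t,[e[0],e[1],e[2]-.075])[0].astype(int)
for r in range(y-6,y+16): print(r,''.join('#' if a>60 else '.' for a in d[r,x-18:x+19]),x-18)
```

```text
16.25 [0.4955 0.0435 0.157 ] -0.165 [ 0.2  1.  -1.7]
wrist [([248, 68, 17, 18, 224], [256.2, 76.5]), ([249, 181, 15, 15, 166], [256.2, 188.3]), ([209, 185, 96, 61, 2686], [256.9, 219.8]), ([250, 200, 5, 14, 25], [251.2, 207.2]), ([215, 283, 12, 9, 62], [222.4, 286.0]), ([287, 283, 13, 9, 63], [291.5, 286.0])]
tip proj scene [[259.93915902 206.18280318]] stem mid [[260.32528234 198.17242522]] wrist tip [[254.4375655  197.93413547]] studs [[255.06662353 187.78649075]
 [254.75091301  75.70334656]] scene studs [[259.75408278 212.12330317]
 [231.88218256 226.32093825]]
196 ..................................... 242
197 ..................##................. 242
198 ..................#.#................ 242
199 ..................####............... 242
200 .................#####............... 242
201 .................####................ 242
202 .................###................. 242
203 .................#................... 242
204 ..................................... 242
205 ..................................... 242
206 ..................................... 242
207 ..................................... 242
208 ..................................... 242
209 ..................................... 242
210 ..................................... 242
211 ..................................... 242
212 ..................................... 242
213 ..................................... 242
214 ..................................... 242
215 ..................................... 242
216 ..................................... 242
217 ..................................... 242
```

Request:
send_rows --plan '[{"jaw":0.1,"dx":0,"dy":0,"dz":-0.4,"roll":0},{"jaw":0.1,"dx":0,"dy":0,"dz":-0.75,"roll":0},{"jaw":0.1,"dx":0,"dy":0,"dz":-0.85,"roll":0},{"jaw":0.1,"dx":0,"dy":0,"dz":-0.95,"roll":0},{"jaw":0.1,"dx":0,"dy":0,"dz":-1.05,"roll":0},{"jaw":0.1,"dx":0,"dy":0,"dz":-1.05,"roll":0},{"jaw":0.1,"dx":0,"dy":0,"dz":-1.05,"roll":0},{"jaw":0.1,"dx":0,"dy":0,"dz":-1.05,"roll":0}]'

```text
t: 17.1
eef_pos: [0.4958, 0.043, 0.1263]
orientation: [-0.0, 0.997, -0.082, 0.0]
ft_force: [-0.8, 0.9, 0.7]
gripper_width: 0.0205
grip_force: 49.4
```

Run:
```python
from h import *
s=snap('wrist','w12');st=state();e=st['eef_pos'];B=blobs(s,200,320,0,384,15);print(B)
print(proj(s,[[e[0],e[1],.04],[.4948,.0432,.04],[.584,.0283,.04]]))
```

```text
17.15 [0.4958 0.043  0.1263] -0.165 [-0.5  0.3  0.6]
[([249, 67, 19, 20, 278], [257.9, 76.6]), ([206, 195, 20, 13, 161], [214.6, 202.0]), ([250, 194, 17, 20, 141], [257.1, 200.1]), ([205, 199, 107, 55, 2190], [262.0, 229.3]), ([225, 217, 2, 12, 18], [225.6, 222.3]), ([215, 283, 12, 9, 60], [222.5, 286.0]), ([288, 283, 12, 9, 60], [291.5, 285.9])]
[[256.26785438 199.73296475]
 [256.17232422 200.94924334]
 [256.20991822  75.73757423]]
```

Request:
send_rows --plan '[{"jaw":0.1,"dx":0,"dy":0,"dz":0.4,"roll":0},{"jaw":0.1,"dx":0,"dy":0,"dz":0.9,"roll":0},{"jaw":0.1,"dx":1,"dy":-0.17,"dz":0.9,"roll":0},{"jaw":0.1,"dx":2,"dy":-0.34,"dz":0.9,"roll":0},{"jaw":0.1,"dx":2.96,"dy":-0.49,"dz":0.9,"roll":0},{"jaw":0.1,"dx":2.96,"dy":-0.49,"dz":0.9,"roll":0},{"jaw":0.1,"dx":2.96,"dy":-0.49,"dz":0.5,"roll":0},{"jaw":0.1,"dx":2.96,"dy":-0.49,"dz":0.25,"roll":0},{"jaw":0.1,"dx":2.96,"dy":-0.49,"dz":0.15,"roll":0},{"jaw":0.1,"dx":2.96,"dy":-0.49,"dz":0.05,"roll":0},{"jaw":0.1,"dx":2.96,"dy":-0.49,"dz":0,"roll":0},{"jaw":0.1,"dx":2.96,"dy":-0.49,"dz":0,"roll":0},{"jaw":0.1,"dx":2.96,"dy":-0.49,"dz":0,"roll":0},{"jaw":0.1,"dx":2.96,"dy":-0.49,"dz":0,"roll":0}]'

```text
t: 18.55
eef_pos: [0.5846, 0.0284, 0.1263]
orientation: [-0.0, 0.997, -0.082, 0.0]
ft_force: [-1.1, -0.3, 0.0]
gripper_width: 0.021
grip_force: 49.4
```

Run:
```python
from h import *
s=snap('wrist','w13');st=state();e=st['eef_pos'];B=blobs(s,200,320,100,384,15);print(B)
print(proj(s,[[e[0],e[1],.04],[.584,.0283,.04],[.4948,.0432,.04]]))
```

```text
18.6 [0.5846 0.0283 0.1263] -0.165 [-0.9  0.5  0.6]
[([250, 194, 17, 12, 125], [258.5, 198.7]), ([229, 217, 56, 29, 617], [255.7, 228.3]), ([216, 283, 11, 9, 59], [222.6, 286.1]), ([288, 283, 12, 9, 59], [291.4, 285.9]), ([226, 323, 63, 27, 1230], [256.9, 338.5])]
[[256.23363442 199.69883841]
 [256.39815361 200.4111944 ]
 [256.34352495 299.01657425]]
```

Request:
send_rows --plan '[{"jaw":0.1,"dx":0,"dy":0,"dz":0.8,"roll":0},{"jaw":0.1,"dx":0,"dy":0,"dz":2.3,"roll":0},{"jaw":0.1,"dx":-0.2,"dy":1.2,"dz":2.5,"roll":0},{"jaw":0.1,"dx":-0.4,"dy":2.4,"dz":2.5,"roll":0},{"jaw":0.1,"dx":-0.6,"dy":3.6,"dz":2.5,"roll":0},{"jaw":0.1,"dx":-0.9,"dy":4.8,"dz":2.5,"roll":0},{"jaw":0.1,"dx":-1.2,"dy":5.9,"dz":2.5,"roll":0},{"jaw":0.1,"dx":-1.2,"dy":6.43,"dz":2.5,"roll":0},{"jaw":0.1,"dx":-1.2,"dy":6.43,"dz":2.5,"roll":0},{"jaw":0.1,"dx":-1.2,"dy":6.43,"dz":2.5,"roll":0},{"jaw":0.1,"dx":-1.2,"dy":6.43,"dz":2.5,"roll":0}]'

```text
t: 19.7
eef_pos: [0.5492, 0.2191, 0.2009]
orientation: [0.001, 0.996, -0.084, 0.0]
ft_force: [-0.4, -0.0, -0.7]
gripper_width: 0.0208
grip_force: 49.4
```

Run:
```python
from h import *
s=snap('wrist','w14');st=state();e=st['eef_pos']
t=snap('scene','s14')
print(proj(t,[[e[0],e[1],e[2]-.0896],[e[0],e[1],.08]]))
```

```text
19.75 [0.5491 0.2192 0.2009] -0.168 [-0.4 -0.8 -1.7]
[[293.74987411 249.06302488]
 [292.68419433 255.98465981]]
```

Request:
send_rows --plan '[{"jaw":0.1,"dx":-0.01,"dy":0.06,"dz":0,"roll":0},{"jaw":0.1,"dx":-0.01,"dy":0.06,"dz":-0.5,"roll":0},{"jaw":0.1,"dx":-0.01,"dy":0.06,"dz":-0.9,"roll":0},{"jaw":0.1,"dx":-0.01,"dy":0.06,"dz":-1.1,"roll":0},{"jaw":0.1,"dx":-0.01,"dy":0.06,"dz":-1.3,"roll":0},{"jaw":0.1,"dx":-0.01,"dy":0.06,"dz":-1.5,"roll":0},{"jaw":0.1,"dx":-0.01,"dy":0.06,"dz":-1.5,"roll":0}]'

```text
t: 20.5
eef_pos: [0.5478, 0.2227, 0.1552]
orientation: [0.0, 0.997, -0.082, -0.001]
ft_force: [-0.4, 0.1, -1.4]
gripper_width: 0.021
grip_force: 49.4
```

Request:
send_rows --plan '[{"jaw":0.1,"dx":0.02,"dy":-0.04,"dz":-0.3,"roll":0},{"jaw":0.1,"dx":0.02,"dy":-0.04,"dz":-0.6,"roll":0},{"jaw":0.1,"dx":0.02,"dy":-0.04,"dz":-0.9,"roll":0},{"jaw":0.1,"dx":0.02,"dy":-0.04,"dz":-1.2,"roll":0},{"jaw":0.1,"dx":0.02,"dy":-0.04,"dz":-1.4,"roll":0},{"jaw":0.1,"dx":0.02,"dy":-0.04,"dz":-1.52,"roll":0},{"jaw":0.1,"dx":0.02,"dy":-0.04,"dz":-1.55,"roll":0},{"jaw":0.1,"dx":0.02,"dy":-0.04,"dz":-1.55,"roll":0}]'

```text
t: 21.3
eef_pos: [0.5488, 0.2218, 0.1096]
orientation: [-0.0, 0.997, -0.082, 0.0]
ft_force: [1.0, -0.1, -1.4]
gripper_width: 0.0209
grip_force: 49.4
```

Request:
send_rows --plan '[{"jaw":0.1,"dx":0,"dy":0,"dz":-0.07,"roll":0},{"jaw":0.1,"dx":0,"dy":0,"dz":-0.07,"roll":0},{"jaw":0.5,"dx":0,"dy":0,"dz":-0.07,"roll":0},{"jaw":0.9,"dx":0,"dy":0,"dz":-0.07,"roll":0},{"jaw":1,"dx":0,"dy":0,"dz":-0.07,"roll":0},{"jaw":1,"dx":0,"dy":0,"dz":-0.07,"roll":0},{"jaw":1,"dx":0,"dy":0,"dz":-0.07,"roll":0},{"jaw":1,"dx":0,"dy":0,"dz":-0.07,"roll":0},{"jaw":1,"dx":0,"dy":0,"dz":1,"roll":0},{"jaw":1,"dx":0,"dy":0,"dz":2.5,"roll":0},{"jaw":1,"dx":0,"dy":0,"dz":4.3,"roll":0},{"jaw":1,"dx":0,"dy":0,"dz":4.3,"roll":0},{"jaw":1,"dx":0,"dy":0,"dz":4.3,"roll":0}]'

```text
t: 22.6
eef_pos: [0.5496, 0.2222, 0.2402]
orientation: [-0.001, 0.997, -0.082, 0.002]
ft_force: [0.1, 0.3, -0.5]
gripper_width: 0.0852
grip_force: 0.0
```

Run:
```python
from h import *
s=snap('wrist','w15');state()
a,b=load('w10'),s
def dark(s):
    g=cv2.cvtColor(s['pixels'][:,:,::-1].copy(),cv2.COLOR_BGR2HSV);m=(g[:,:,2]<50).astype('uint8');m[:,:230]=0;m[:,290:]=0;m[230:]=0;m[:160]=0
    n,l,S,C=cv2.connectedComponentsWithStats(m);return [(S[i].tolist(),C[i].round(1).tolist()) for i in range(1,n) if S[i,4]>60]
for q in(a,b): print(dark(q),[x for x in blobs(q,230,290,150,190,20)],[x for x in blobs(q,395,460,80,200,20)],proj(q,[[.5475,.2215,.146],[.5475,.2215,.086],[.584,.0283,.04],[.4948,.0432,.04]]).round(1).tolist())
t=snap('scene','s15');d=np.abs(t['pixels'].astype(int)-load('scene0')['pixels']).sum(2)[225:290,265:320];print('scene diff at stand',(d>60).sum())
```

```text
22.65 [0.5486 0.2217 0.2384] -0.165 [-0.6 -0.3 -0.5]
[([243, 170, 28, 41, 830], [256.9, 191.4])] [([241, 161, 32, 23, 253], [256.2, 169.7])] [([428, 97, 13, 13, 115], [433.6, 102.9]), ([414, 179, 12, 12, 96], [419.9, 184.8]), ([440, 185, 5, 9, 24], [441.8, 188.1]), ([442, 195, 9, 5, 32], [446.2, 197.5])] [[256.2, 196.5], [256.2, 175.6], [432.3, 102.2], [418.7, 184.5]]
[([244, 172, 28, 41, 807], [257.5, 193.6])] [([242, 163, 32, 24, 251], [257.2, 172.1])] [([428, 99, 13, 14, 116], [433.9, 105.4]), ([415, 182, 12, 11, 95], [420.4, 186.8])] [[257.7, 198.9], [257.7, 178.1], [432.4, 104.9], [419.2, 186.6]]
scene diff at stand 53
```

```bash
python3 -c "
from plant import robot
print(robot.job_done())"
```

```text
the job is handed in; nothing more can be done
None
```

The pin is seated flat over the bar, both studs were pressed with about 2 N, the gauge is back in its stand, and the job was handed in at about 23 s; the hand-in gave no verdict.

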